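# Raise the beam-height pillar in its frame

## Task

The red-knobbed beam-height pillar is lying down and must stand upright inside the blue U-shaped frame. First take out the black lens tube that blocks the frame and stand it on the table clear of the frame; then bring the lying pillar's foot to the frame's open side and raise the pillar by its knob, pivoting on its foot without lifting the foot off the table, until it stands with its foot wholly inside the frame. Do not let the pillar slam or fall, leave the screw tin, tape roll and table clamp where they are, and let go of everything at the end.

Things in the scene. Friction and masses are not known exactly. Their poses are not given: they have to be found in the camera images.
- pillar: Pillar 145 mm long, 0.25-0.49 kg, heaviest at the foot: dark square foot 44x44x12 mm, steel rod of 14 mm diameter (20 mm collar just above the foot), red ball knob at the end. Origin: centre of the foot's underside; z along the rod to the ball, x and y parallel to the foot's sides. It lies with x level, foot towards the frame, origin 22 mm up. Tipped up, the foot lands 44 mm past its lower edge.
- ball (a point): Centre of the red ball knob (30 mm diameter), on the pillar's axis 130 mm from the foot's underside; 15 mm above the table while lying. The ball turns between flat finger pads as the pillar swings up, so the hand can keep pointing down.
- bay: Blue U-shaped frame screwed to the table; origin on the table at the centre of its inside, which is 60 x 60 mm. Walls 12 mm wide and 6 mm high on the sides (local x = -30 and +30 mm) and at the back (local y = -30 mm). The open side is at local y = +30 mm, towards the pillar. No floor: inside is the bare table.
- lens_tube: Black lens tube standing on end, 30 mm in diameter, 30 mm high; origin at the centre of its underside, z up. It starts inside the frame. Free table for it: 120 to 140 mm from the frame's centre towards world -y, at x about 0.44.
- screw_tin: Round metal tin, 66 mm in diameter, 27 mm high, far left; bystander. Origin at the centre of its underside.
- tape_roll: Roll of black tape lying flat, 58 mm in diameter, 19 mm high, far left; bystander. Origin at the centre of its underside.
- fork_clamp: Black slotted table clamp, 62 x 28 x 10 mm, lying to the right of the frame nearer the monitors; bystander. Origin at the centre of its underside.

How it is judged:
By the outcome, as a careful person would: the job done as asked, in the order asked, and still so for the second after the job is handed in, with the robot touching nothing.
It also fails if it takes over 64 s, if anything falls off the work surface, if the arm or the gripper's body presses on something with over 40 N, if the wrist force passes 120 N, or if a joint passes its speed limit or range.

## Robot

A 7-joint arm with a two-finger parallel gripper is mounted at the origin on a cart in front of the work surface, level with it; the furniture and walls round the work are solid. World frame = base frame: x ahead of the robot, y to its left, z up, the work surface at z = 0. Lengths are in m, angles in rad, forces in N, time in s.
With the tool pointing down it reaches from about 0.425 to 0.925 m from the base axis. Payload 6.8 kg.
Tool frame: the origin (TCP) lies where the fingers leave the gripper's body, on its centre line; the fingertips stand 73 mm ahead of it and the grasp point (between the pads) lies 54 mm ahead of it; z points along the fingers, y is the line along which they close (so a half turn about z gives the same grasp; the last joint's range is limited). The gripper opens to 85 mm and grips with 20 to 120 N. Pads are 22 mm wide; open, the fingers measure 114 mm over their backs; the gripper's body (76 mm by 85 mm) begins 54 mm behind the grasp point. The pads swing forward as they close: fully open they stand 13 mm farther back than shut.
Start: joints at [1.17, 0.477, 0.022, 1.555, -0.011, 1.109, -0.083], TCP at [0.195, -0.646, 0.304] pointing down, gripper open.
Joint ranges: [-2.96, 2.96], [-0.34, 2.1], [-1.41, 1.46], [0.24, 2.44], [-1.37, 4.51], [0.17, 1.92], [-2.96, 2.96]. Speed limits (rad/s): [2.39, 2.39, 3.14, 3.14, 3.14, 3.14, 3.14].

## Interface

Orientations are given as a rotation vector (axis times angle).
In Python, from bench import r gives the robot as it stands.
- The arm moves only by the shell command python3 drive.py [OPENING] [FORCE], which reads ROWS from standard input. ROWS is one flat JSON list of numbers that holds 1 to 5 rows one after another, with no inner brackets; each row has 6 numbers: dx, dy, dz in units of 50 mm, then a rotation vector rx, ry, rz in units of 0.1 rad; each row is the pose to reach, as a shift and turn from the pose commanded when the command began, along the tool's axes at that moment; what a row does not reach only later rows make up. A row lasts 1/10 s, in which the tool goes at most 0.05 m and 0.15 rad, less where a joint would pass 70% of its speed; a pose out of reach is approached as far as the arm can. OPENING is the finger opening in m, set as the command begins (- or left out keeps the last). The fingers move at their own pace and stop on an object; FORCE is the grip in N (left out, the last holds). Time passes only in rows, so rows that do not move let the fingers close. It prints the time, the measured TCP pose, the force, the opening and the grip force at its end. Input that does not fit is refused with a message, and nothing moves.
- r.get_obs(): the state, without advancing time (a new reading comes with each control period).
- r.grab_frame(name): name is "scene" or "top"; returns (picture, depth): 384x512x3 uint8, blue, green, red; 384x512 float32, m along the optical axis (not along the pixel's ray), 0 where there is no reading.
- r.camera_info(name): a dict with "camera_matrix" (3x3 intrinsics, pixels), "R" (3x3) and "t" (3): a world point X has camera coordinates R X + t. Camera axes: x right, y down, z forward; pixel columns grow to the right and rows downward; lengths in m; the calibration is good to about 2 mm. A picture is of the moment at which its call begins. camera_info takes no time and is no camera call.
- r.hand_in(): hands the job in; it is judged then, once.
The state is a dict: "clock": time; "joints": joint angles; "qvel": joint speeds; "tau": joint torques, N m; "tcp_pos": TCP position; "orientation": TCP orientation; "contact_force": force on the tool from outside, world axes, zero at the start; "moment": the same for the moment, N m; "grip_width": finger opening in m; "gripper_force": force on a finger pad.
Only numpy, scipy, OpenCV 4.12 (cv2) and the standard library are available. Lean on these libraries where they do the work, as an engineer would, in place of code of your own. Each camera call takes 0.05 s, during which the arm holds its last target. There are 200 camera calls.

## Working session

There is one attempt and no reset: what is moved stays moved. The work goes in short steps, Python scripts to look and compute and a shell command to move; the robot and the scene stay as the last step left them, time stands still between calls to the robot, and variables do not carry over. Pictures are saved under pics/ and viewed, at most 10 in all, crops included, and the job is handed in when it is done.

```bash
ls; mkdir -p pics; python3 - <<'E'
from bench import r
import cv2,numpy as np
o=r.get_obs(); print(o)
for n in("scene","top"):
    p,d=r.grab_frame(n); cv2.imwrite(f"pics/{n}0.png",p); np.save(f"pics/{n}0.npy",d); c=r.camera_info(n); print(n,c)
E
```

```text
bench.py
drive.py
pics
{'clock': 0.0, 'joints': array([ 1.16991766,  0.4777812 ,  0.02234697,  1.55647041, -0.0114998 ,
        1.10929264, -0.08307441]), 'qvel': array([-0.00108199,  0.00034706,  0.00088515, -0.00208754,  0.00135872,
       -0.00106858, -0.00113468]), 'tau': array([-3.65536926e-04, -5.96435988e+01,  1.60784148e+00, -2.81193280e+01,
        1.24160311e-02,  9.46812186e-03,  1.04761077e-05]), 'tcp_pos': array([ 0.19466965, -0.64583119,  0.30293041]), 'orientation': array([-3.10622212e+00, -4.58058570e-01,  6.31770563e-04]), 'contact_force': array([ 0.43046253, -0.53954034, -0.09937374]), 'moment': array([ 0.02444248, -0.02163182,  0.041862  ]), 'gripper_force': 0.0, 'grip_width': 0.08540463780368308}
scene {'camera_matrix': array([[396.0501197 ,   0.        , 258.42734307],
       [  0.        , 396.0501197 , 187.61481056],
       [  0.        ,   0.        ,   1.        ]]), 'R': array([[-0.86544302, -0.50090038, -0.01035379],
       [-0.3823959 ,  0.67376405, -0.63230956],
       [ 0.32370011, -0.54326864, -0.77464664]]), 't': array([0.52189876, 0.07392243, 0.9827363 ])}
top {'camera_matrix': array([[433.72049547,   0.        , 253.34655318],
       [  0.        , 433.72049547, 190.02354508],
       [  0.        ,   0.        ,   1.        ]]), 'R': array([[-0.01591193, -0.99984012, -0.00815752],
       [-0.99754136,  0.01643118, -0.06812667],
       [ 0.06824981,  0.00705343, -0.99764333]]), 't': array([0.21213667, 0.48002709, 1.2684849 ])}
```
View pics/scene0.png

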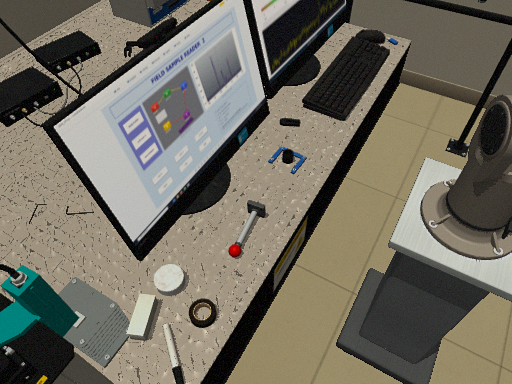

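View pics/top0.png

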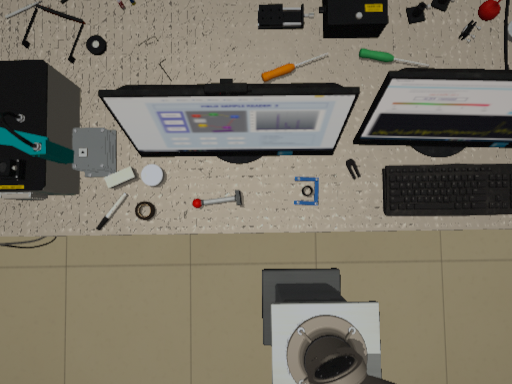

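The scene view shows the frame with the tube at (288,156), and the pillar's ball at (235,250) with its foot at (256,208). In the top view the frame and tube are at (307,191), the ball at (197,203) and the foot at (238,198). The frame's open side faces the pillar (world +y).

```bash
cat > h.py <<'E'
import cv2,numpy as np
from bench import r
def info(n):
    c=r.camera_info(n); return c["camera_matrix"],c["R"],c["t"]
def ray(n,uv):
    K,R,t=info(n); d=R.T@np.linalg.solve(K,[uv[0],uv[1],1.]); return -R.T@t,d
def onplane(n,uv,z):
    o,d=ray(n,uv); return o+d*(z-o[2])/d[2]
def tri(a,b):  # a: scene px, b: top px
    A=np.zeros((3,3));v=np.zeros(3)
    L=[ray("scene",a),ray("top",b)]
    for o,d in L:
        d=d/np.linalg.norm(d);P=np.eye(3)-np.outer(d,d);A+=P;v+=P@o
    X=np.linalg.solve(A,v); return X,[np.linalg.norm(np.cross(d/np.linalg.norm(d),X-o)) for o,d in L]
def mask(p,kind,roi):
    h=cv2.cvtColor(p,cv2.COLOR_BGR2HSV).astype(int); H,S,V=h[...,0],h[...,1],h[...,2]
    m={"blue":(H>98)&(H<120)&(S>140)&(V>60),"red":((H<8)|(H>172))&(S>150)&(V>60),
       "dark":(V<85)&(S<90)}[kind]
    k=np.zeros(m.shape,bool);x0,y0,x1,y1=roi;k[y0:y1,x0:x1]=1
    m=(m&k).astype(np.uint8); n,l,st,c=cv2.connectedComponentsWithStats(m)
    i=1+np.argmax(st[1:,4]) if n>1 else 0
    return (m if kind=="blue" else (l==i).astype(np.uint8))
def cen(m):
    M=cv2.moments(m,True); return np.array([M["m10"]/M["m00"],M["m01"]/M["m00"]])
E
python3 - <<'E'
from h import *
np.set_printoptions(precision=4,suppress=True)
s=cv2.imread("pics/scene0.png");t=cv2.imread("pics/top0.png")
a=cen(mask(s,"red",(220,235,250,265)));b=cen(mask(t,"red",(185,190,210,215)))
print("ball",a,b,tri(a,b),onplane("top",b,.015),onplane("scene",a,.015))
for n,p,roi in(("scene",s,(262,140,312,180)),("top",t,(290,170,325,212))):
    m=mask(p,"blue",roi);ys,xs=np.nonzero(m)
    P=np.array([onplane(n,(x,y),.006) for x,y in zip(xs,ys)])
    re=cv2.minAreaRect(P[:,:2].astype(np.float32)*1000);print("frame",n,len(P),re,P.min(0),P.max(0))
for n,p,roi in(("scene",s,(278,145,298,170)),("top",t,(298,180,316,202))):
    m=mask(p,"dark",roi);c=cen(m);print("tube",n,m.sum(),c,onplane(n,c,.015),onplane(n,c,.03),cv2.boundingRect(m))
for n,p,roi in(("scene",s,(243,195,270,222)),("top",t,(230,185,246,212))):
    m=mask(p,"dark",roi);c=cen(m);print("foot",n,m.sum(),c,onplane(n,c,.022),onplane(n,c,.044),cv2.boundingRect(m))
S=cv2.resize(s[135:265,215:325],None,fx=4,fy=4,interpolation=cv2.INTER_NEAREST)
T=cv2.resize(t[165:220,185:330],None,fx=5,fy=5,interpolation=cv2.INTER_NEAREST)
w=max(S.shape[1],T.shape[1]);cv2.imwrite("pics/st.png",np.vstack([cv2.copyMakeBorder(i,0,0,0,w-i.shape[1],0) for i in(T,S[:320])]))
# monitor lower edge
d=np.load("pics/top0.npy");K,R,tt=info("top")
for u,v in((200,152),(307,152),(340,100),(280,152),(400,143)):
    print("mon",u,v,R.T@(np.linalg.solve(K,[u,v,1])*d[v,u]-tt))
E
```

```text
ball [234.5635 250.1587] [196.7812 202.9688] (array([0.4489, 0.3734, 0.0149]), [np.float64(0.0012503027450739375), np.float64(0.0012503027450739403)]) [0.4478 0.3728 0.015 ] [0.45   0.3739 0.015 ]
frame scene 161 ((481.14471435546875, 50.47360610961914), (71.30604553222656, 82.72027587890625), 86.3705062866211) [0.4393 0.0136 0.006 ] [0.5234 0.0882 0.006 ]
frame top 159 ((479.97125244140625, 47.43166732788086), (68.4499282836914, 79.92796325683594), 86.34054565429688) [0.4395 0.0136 0.006 ] [0.5212 0.0838 0.006 ]
tube scene 53 [289.1887 154.7358] [0.4801 0.0408 0.015 ] [0.4742 0.054  0.03  ] (282, 149, 12, 14)
tube top 48 [306.8333 190.4792] [0.4796 0.0457 0.015 ] [0.4786 0.0475 0.03  ] (302, 186, 11, 10)
foot scene 202 [256.4406 208.6683] [0.4632 0.2511 0.022 ] [0.4548 0.2648 0.044 ] (247, 200, 19, 22)
foot top 74 [238.1757 197.5811] [0.4615 0.2494 0.022 ] [0.4603 0.2485 0.044 ] (235, 191, 7, 14)
mon 200 152 [0.5843 0.3491 0.1145]
mon 307 152 [0.58   0.0536 0.1092]
mon 340 100 [0.6467 0.0144 0.3912]
mon 280 152 [0.581  0.1284 0.1116]
mon 400 143 [ 0.6029 -0.2081  0.0963]
```

View pics/st.png

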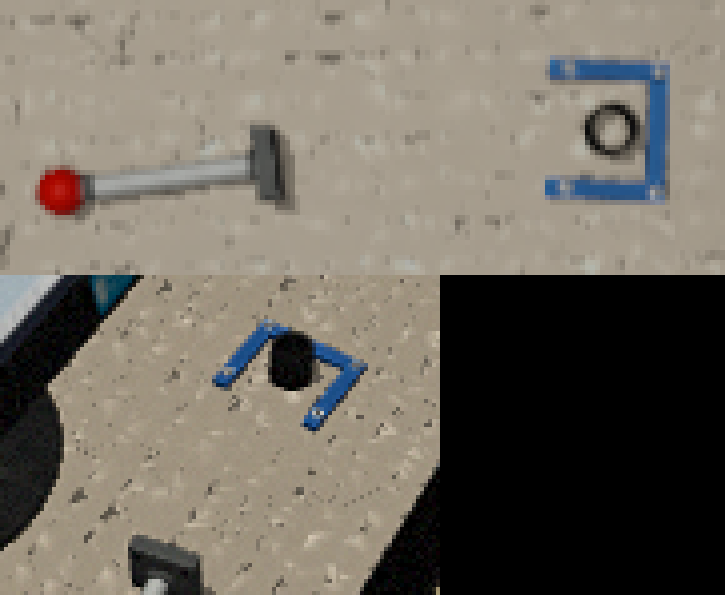

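The crops show the U opening left, towards the pillar, turned about 3.7°. The tube stands inside near the back wall, and the foot is square-on to the table. Next I check heights from both views and work out the first move.

```bash
cat > go.py <<'E'
# delta in tool axes from the present pose to a tool-down pose: x y z angle_of_tool_y(deg)
import sys,numpy as np
from scipy.spatial.transform import Rotation as Ro
from bench import r
np.set_printoptions(precision=4,suppress=True)
x,y,z,a=map(float,sys.argv[1:5]);a=np.radians(a)
o=r.get_obs();R=Ro.from_rotvec(o["orientation"])
ty=np.array([np.cos(a),np.sin(a),0]);tz=np.array([0,0,-1.])
T=Ro.from_matrix(np.c_[np.cross(ty,tz),ty,tz])
d=R.inv().apply(np.array([x,y,z])-o["tcp_pos"])
print("d",d,"rot",(R.inv()*T).as_rotvec(),"|d|",np.linalg.norm(d),"ty deg",np.degrees(np.arctan2(*R.apply([0,1,0])[[1,0]])))
E
python3 go.py 0.37 -0.30 0.28 -38; python3 go.py 0.4795 0.047 0.2 -3.65
python3 - <<'E'
from h import *
s=cv2.imread("pics/scene0.png");t=cv2.imread("pics/top0.png")
# tube rim: hollow ring in top view; upper ellipse in the scene view
print("tube top",tri((288,153),(306.9,190.6)),"foot slab",tri((256.4,208.7),(238.2,197.6)))
E
```

```text
d [ 0.2677 -0.2805  0.0235] rot [-0.0016 -0.0004 -0.6147] |d| 0.38843843779226894 ty deg -73.22202561977912
d [ 0.4727 -0.581   0.1039] rot [-0.0015 -0.0009 -1.2143] |d| 0.7561706102656731 ty deg -73.22202561977912
tube top (array([0.47956872, 0.0476015 , 0.02814815]), [np.float64(0.0013133288904747871), np.float64(0.001313328890474747)]) foot slab (array([0.46254898, 0.24993597, 0.02077362]), [np.float64(0.0012048161804672217), np.float64(0.0012048161804672276)])
```

The rows are not in the units I measure in: shifts go in units of 50 mm and turns go in units of 0.1 rad. I convert before sending: -0.28 m is -5.6, 0.27 m is 5.4, -0.6 rad is -6.

```bash
echo '[5.4,-5.6,0.4,0,0,-6,5.4,-5.6,0.4,0,0,-6,5.4,-5.6,0.4,0,0,-6,5.4,-5.6,0.4,0,0,-6,5.4,-5.6,0.4,0,0,-6]' | python3 drive.py 0.06 30; python3 go.py 0.4795 0.047 0.2 -3.65; python3 -c "
from bench import r;print(r.get_obs()['joints'])"
```

```text
clock: 0.6
tcp_pos: [0.3093, -0.4221, 0.2907]
orientation: [-2.83, -1.362, 0.0]
contact_force: [1.7, -0.5, -0.1]
grip_width: 0.0601
gripper_force: 0.0
d [ 0.4728 -0.1596  0.0908] rot [-0.0003 -0.0002 -0.61  ] |d| 0.5072112280270781 ty deg -38.60081841644636
[ 0.98600917  0.25244961 -0.19612679  1.91925979  0.05874596  0.97572966
  0.08926012]
```

Converted, 0.47 m is 9.4, -0.16 m is -3.2, -0.61 rad is -6.1.

```bash
echo '[9.4,-3.2,1,0,0,-6.1,9.4,-3.2,1,0,0,-6.1,9.4,-3.2,1,0,0,-6.1,9.4,-3.2,1,0,0,-6.1,9.4,-3.2,1,0,0,-6.1]' | python3 drive.py; python3 go.py 0.4795 0.047 0.15 -3.65
```

```text
clock: 1.1
tcp_pos: [0.3942, -0.1887, 0.2658]
orientation: [2.291, 2.149, -0.0]
contact_force: [1.6, -0.1, 0.1]
grip_width: 0.0601
gripper_force: 0.0
d [0.2407 0.07   0.1158] rot [ 0.0001  0.0003 -0.0002] |d| 0.27609789487823777 ty deg -3.6641440960801486
```

Converted, 0.2407 m is 4.814, 0.1158 m is 2.316.

```bash
echo '[4.814,1.4,2.316,0,0,0,4.814,1.4,2.316,0,0,0,4.814,1.4,2.316,0,0,0,4.814,1.4,2.316,0,0,0,4.814,1.4,2.316,0,0,0]' | python3 drive.py; echo '[0.6,0.2,0.3,0,0,0,0.6,0.2,0.3,0,0,0,0.6,0.2,0.3,0,0,0]' | python3 drive.py; python3 go.py 0.4795 0.047 0.084 -3.65
```

```text
clock: 1.6
tcp_pos: [0.4724, 0.0241, 0.1602]
orientation: [2.296, 2.144, -0.0]
contact_force: [0.8, -1.4, 0.4]
grip_width: 0.0601
gripper_force: 0.0
clock: 1.9
tcp_pos: [0.4838, 0.0524, 0.1455]
orientation: [-2.293, -2.146, 0.002]
contact_force: [-0.2, -1.4, 0.7]
grip_width: 0.0597
gripper_force: 0.0
d [-0.0056 -0.0038  0.0616] rot [-0.0018  0.0002 -0.0024] |d| 0.061928054036247196 ty deg -3.7885347883295295
```

Converted, 0.06 m is 1.2, 0.03 m is 0.6.

```bash
echo '[-0.12,-0.08,0,0,0,0,-0.12,-0.08,0,0,0,0,-0.12,-0.08,0.6,0,0,0,-0.12,-0.08,1.2,0,0,0,-0.12,-0.08,1.2,0,0,0]' | python3 drive.py; echo '[0,0,0,0,0,0]' | python3 drive.py; python3 go.py 0.4795 0.047 0.084 -3.65
```

```text
clock: 2.4
tcp_pos: [0.4777, 0.0443, 0.0841]
orientation: [-2.296, -2.141, 0.007]
contact_force: [-1.0, -0.2, 0.7]
grip_width: 0.0602
gripper_force: 0.0
clock: 2.5
tcp_pos: [0.4796, 0.0453, 0.0867]
orientation: [-2.297, -2.143, 0.001]
contact_force: [0.7, -0.3, 0.8]
grip_width: 0.0601
gripper_force: 0.0
d [ 0.0017 -0.0002  0.0027] rot [-0.0007  0.0005 -0.0056] |d| 0.003137072904202534 ty deg -3.9682865779295993
```

Over the tube and aligned, so I close and then lift a little.

Converted, 0.002 m is 0.04.

```bash
echo '[0.04,0,0.04,0,0,0,0.04,0,0.04,0,0,0,0.04,0,0.04,0,0,0,0.04,0,0.04,0,0,0,0.04,0,0.04,0,0,0]' | python3 drive.py 0.02 30; echo '[0,0,0,0,0,0,0,0,0,0,0,0,0,0,0,0,0,0,0,0,-0.4,0,0,0,0,0,-0.8,0,0,0]' | python3 drive.py; echo '[0,0,-0.4,0,0,0,0,0,-0.4,0,0,0]' | python3 drive.py;  python3 go.py 0.44 -0.076 0.135 -3.65
```

```text
clock: 3.0
tcp_pos: [0.4808, 0.0483, 0.0855]
orientation: [2.295, 2.144, 0.003]
contact_force: [-0.9, 0.5, 6.4]
grip_width: 0.0282
gripper_force: 29.3
clock: 3.5
tcp_pos: [0.4797, 0.0482, 0.125]
orientation: [-2.295, -2.145, 0.001]
contact_force: [0.5, 0.6, -1.1]
grip_width: 0.0284
gripper_force: 30.1
clock: 3.7
tcp_pos: [0.4816, 0.0485, 0.147]
orientation: [2.293, 2.142, 0.007]
contact_force: [0.7, 0.0, -0.3]
grip_width: 0.0281
gripper_force: 30.1
d [-0.127  -0.0331  0.0117] rot [ 0.0054 -0.0008 -0.0045] |d| 0.13176555924043357 ty deg -3.909647804725367
```

Converted, -0.127 m is -2.54, -0.033 m is -0.66.

```bash
echo '[-0.8,-0.2,0,0,0,0,-1.6,-0.4,0,0,0,0,-2.54,-0.66,0,0,0,0,-2.54,-0.66,0,0,0,0,-2.54,-0.66,0.4,0,0,0]' | python3 drive.py; echo '[0,0,0,0,0,0,0,0,0,0,0,0]' | python3 drive.py; python3 go.py 0.44 -0.076 0.086 -3.65
```

```text
clock: 4.2
tcp_pos: [0.4392, -0.0784, 0.1254]
orientation: [2.298, 2.137, 0.003]
contact_force: [0.9, 0.0, -0.3]
grip_width: 0.0287
gripper_force: 30.1
clock: 4.4
tcp_pos: [0.4382, -0.0758, 0.1241]
orientation: [-2.294, -2.145, 0.001]
contact_force: [-0.0, -0.1, -0.4]
grip_width: 0.0283
gripper_force: 30.1
d [-0.0001  0.0019  0.0381] rot [-0.0012 -0.0003 -0.0034] |d| 0.03809705742676174 ty deg -3.842609054902051
```

```bash
python3 - <<'E'
from h import *
p,d=r.grab_frame("scene");cv2.imwrite("pics/s1.png",cv2.resize(p[90:250,220:400],None,fx=3,fy=3))
E
```

```text
(no output)
```

View pics/s1.png

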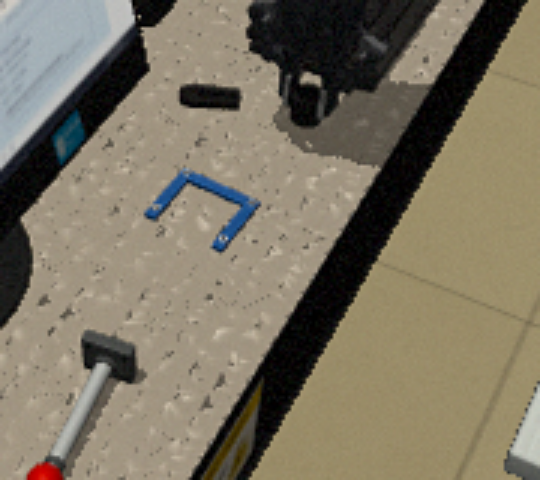

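The tube hangs in the fingers (crop about (305,100)) and the frame is empty (crop about (205,210)). Now I lower it gently.

Converted, 0.03 m is 0.6, 0.037 m is 0.74.

```bash
echo '[0,0.02,0.3,0,0,0,0,0.02,0.6,0,0,0,0,0.02,0.68,0,0,0,0,0.02,0.74,0,0,0,0,0.02,0.74,0,0,0]' | python3 drive.py; echo '[0,0,0.02,0,0,0,0,0,0.02,0,0,0]' | python3 drive.py
```

```text
clock: 4.95
tcp_pos: [0.4397, -0.0762, 0.0874]
orientation: [2.295, 2.145, 0.0]
contact_force: [-0.2, 0.4, -0.8]
grip_width: 0.0287
gripper_force: 30.1
clock: 5.15
tcp_pos: [0.4397, -0.0764, 0.0866]
orientation: [2.295, 2.144, 0.001]
contact_force: [-0.2, 0.3, -0.9]
grip_width: 0.0285
gripper_force: 30.1
```

Converted, 0.001 m is 0.02.

```bash
echo '[0,0,0.02,0,0,0,0,0,0.02,0,0,0]' | python3 drive.py; echo '[0,0,0.02,0,0,0,0,0,0.02,0,0,0]' | python3 drive.py;echo '[0,0,0.02,0,0,0,0,0,0.02,0,0,0]' | python3 drive.py|grep -E "tcp|contact"
```

```text
clock: 5.35
tcp_pos: [0.4397, -0.0765, 0.0855]
orientation: [2.295, 2.144, 0.0]
contact_force: [0.0, -0.5, 3.9]
grip_width: 0.0285
gripper_force: 30.4
clock: 5.55
tcp_pos: [0.4397, -0.0764, 0.0854]
orientation: [2.295, 2.144, -0.001]
contact_force: [-4.5, 0.2, 20.1]
grip_width: 0.0284
gripper_force: 31.8
tcp_pos: [0.4397, -0.0764, 0.0852]
contact_force: [-7.7, 1.0, 33.4]
```

```bash
echo '[0,0,-0.044,0,0,0,0,0,-0.044,0,0,0]' | python3 drive.py|grep -E "tcp|contact"; echo '[0,0,0,0,0,0,0,0,0,0,0,0,0,0,0,0,0,0,0,0,0,0,0,0]' | python3 drive.py 0.06; echo '[0,0,-0.4,0,0,0,0,0,-1,0,0,0,0,0,-2,0,0,0,0,0,-2,0,0,0]' | python3 drive.py; python3 go.py 0.449 0.3734 0.16 -6
```

```text
tcp_pos: [0.4397, -0.0765, 0.0858]
contact_force: [-0.5, 0.6, -0.8]
clock: 6.35
tcp_pos: [0.4393, -0.0764, 0.0852]
orientation: [-2.296, -2.144, 0.0]
contact_force: [-0.2, -0.2, -0.9]
grip_width: 0.0602
gripper_force: 0.0
clock: 6.75
tcp_pos: [0.4424, -0.0763, 0.1902]
orientation: [2.29, 2.139, 0.009]
contact_force: [1.1, 0.1, 0.4]
grip_width: 0.0602
gripper_force: 0.0
d [ 0.4492 -0.0244  0.0295] rot [0.0091 0.0008 0.0366] |d| 0.4508056266687346 ty deg -3.9052348641868715
```

```bash
python3 go.py 0.449 0.3734 0.16 6.3; echo '[1,0,0,0,0,0,2,0,0,0,0,-1,4,0,0,0,0,-1.8,5,0,0,0,0,-1.8,5,0,0,0,0,-1.8]' | python3 drive.py|grep tcp;echo '[4,0,0,0,0,0,4,0,0,0,0,0,4,0,0,0,0,0,4,0,0,0,0,0,4,0,0,0,0,0]' | python3 drive.py|grep tcp;  python3 go.py 0.449 0.3734 0.12 6.3
```

```text
d [ 0.4492 -0.0244  0.0295] rot [ 0.009   0.0018 -0.1781] |d| 0.4508056266687346 ty deg -3.9052348641868715
tcp_pos: [0.4561, 0.1747, 0.185]
tcp_pos: [0.4306, 0.3801, 0.1858]
d [-0.0093  0.0175  0.0658] rot [-0.0002 -0.0069  0.0118] |d| 0.06868471626261373 ty deg 6.9785248549094465
```

Converted, 0.066 m is 1.32, 0.06 m is 1.2.

```bash
echo '[-0.18,0.35,0,0,0,0,-0.18,0.35,0.6,0,0,0,-0.18,0.35,1.2,0,0,0,-0.18,0.35,1.32,0,0,0,-0.18,0.35,1.32,0,0,0]' | python3 drive.py|grep tcp; echo '[0,0,0,0,0,0]' | python3 drive.py;python3 go.py 0.449 0.3734 0.074 6.3
python3 - <<'E'
from h import *
p,d=r.grab_frame("scene");cv2.imwrite("pics/s2.png",cv2.resize(p[170:290,170:300],None,fx=4,fy=4))
E
```

```text
tcp_pos: [0.4518, 0.364, 0.1183]
clock: 8.35
tcp_pos: [0.4527, 0.3652, 0.1203]
orientation: [-2.093, -2.342, -0.002]
contact_force: [0.4, 0.1, -0.4]
grip_width: 0.06
gripper_force: 0.0
d [ 0.0085 -0.0028  0.0463] rot [ 0.0009 -0.0008  0.0021] |d| 0.04720381142294108 ty deg 6.423088768556378
```

View pics/s2.png

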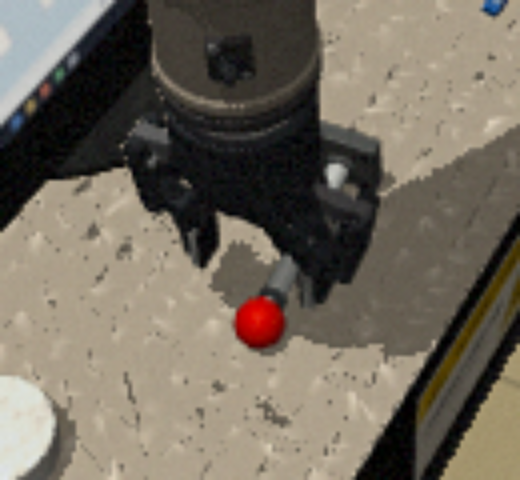

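The fingers straddle the rod's line just above the ball (crop (260,320)), and 8 mm more in +y centres them. Then I descend and close.

Converted, 0.044 m is 0.88, 0.03 m is 0.6.

```bash
echo '[0.17,-0.06,0,0,0,0,0.17,-0.06,0.3,0,0,0,0.17,-0.06,0.6,0,0,0,0.17,-0.06,0.88,0,0,0,0.17,-0.06,0.88,0,0,0]' | python3 drive.py|grep -E 'tcp|cont'; echo '[0,0,0,0,0,0]' | python3 drive.py|grep -E 'tcp|cont';python3 go.py 0.449 0.3734 0.075 6.3
```

```text
tcp_pos: [0.4474, 0.3714, 0.0724]
contact_force: [0.4, -0.1, 0.5]
tcp_pos: [0.4482, 0.3726, 0.0745]
contact_force: [0.0, 1.1, -0.4]
d [ 0.0007  0.0009 -0.0005] rot [-0.0014  0.0009  0.0021] |d| 0.0012694701065589088 ty deg 6.419304576329671
```

Converted, -0.001 m is -0.02.

```bash
echo '[0,0,-0.02,0,0,0,0,0,-0.02,0,0,0,0,0,-0.02,0,0,0,0,0,-0.02,0,0,0,0,0,-0.02,0,0,0]' | python3 drive.py 0.02 40; echo '[0,0,0,0,0,0,0,0,0,0,0,0]' | python3 drive.py; python3 go.py 0.4932 0.2539 0.08 -3.65
```

```text
clock: 9.5
tcp_pos: [0.449, 0.3733, 0.0771]
orientation: [2.094, 2.342, 0.002]
contact_force: [0.2, 0.2, 6.0]
grip_width: 0.0272
gripper_force: 39.2
clock: 9.7
tcp_pos: [0.449, 0.3733, 0.0771]
orientation: [2.094, 2.342, 0.002]
contact_force: [-0.0, -1.2, 6.4]
grip_width: 0.0275
gripper_force: 39.2
d [-0.1236  0.0306 -0.0029] rot [ 0.0013 -0.0009  0.1756] |d| 0.12735511044639353 ty deg 6.4087877092546615
```

```bash
echo '[0,0,-0.04,0,0,0,0,0,-0.08,0,0,0,0,0,-0.12,0,0,0,0,0,-0.12,0,0,0]' | python3 drive.py; echo '[-0.12,0.04,0,0,0,0.1,-0.36,0.1,0,0,0,0.3,-0.64,0.16,0,0,0,0.5,-0.96,0.24,0,0,0,0.7,-1.24,0.3,0,0,0,0.88]' | python3 drive.py;  python3 go.py 0.4932 0.2539 0.083 -3.65
python3 - <<'E'
from h import *
p,d=r.grab_frame("scene");cv2.imwrite("pics/s3.png",cv2.resize(p[130:270,200:330],None,fx=4,fy=4))
E
```

```text
clock: 10.1
tcp_pos: [0.4486, 0.3725, 0.0824]
orientation: [2.094, 2.342, -0.001]
contact_force: [2.1, -1.0, -0.3]
grip_width: 0.0278
gripper_force: 39.5
clock: 10.6
tcp_pos: [0.4711, 0.3106, 0.0822]
orientation: [2.198, 2.244, -0.001]
contact_force: [-0.1, 1.8, -0.8]
grip_width: 0.0274
gripper_force: 39.5
d [-0.0571  0.0209 -0.0007] rot [-0.0001  0.0011  0.0845] |d| 0.06083234024079395 ty deg 1.191982312180111
```

View pics/s3.png

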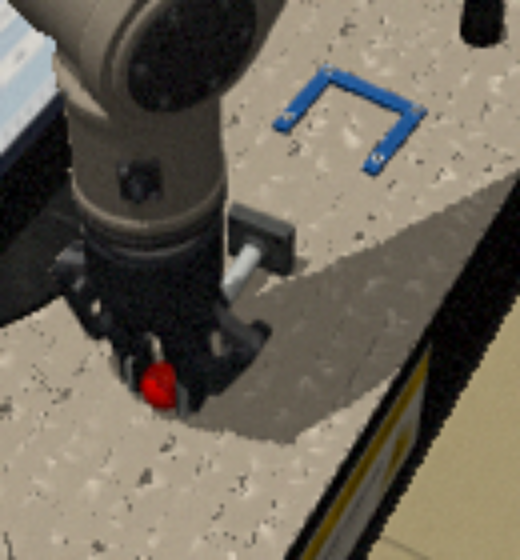

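The ball (crop (160,383)) sits between the pads and the foot (crop (262,240)) follows along the table. I keep dragging.

```bash
echo '[-0.24,0.08,0,0,0,0.17,-0.48,0.16,0,0,0,0.34,-0.72,0.26,0,0,0,0.5,-0.96,0.36,0,0,0,0.7,-1.14,0.42,0,0,0,0.84]' | python3 drive.py; echo '[0,0,0,0,0,0,0,0,0,0,0,0]' | python3 drive.py|grep -E 'tcp|cont|wid'; python3 go.py 0.4932 0.2539 0.083 -3.65
python3 - <<'E'
from h import *
np.set_printoptions(precision=4,suppress=True)
P={}
for n in("scene","top"):
    p,d=r.grab_frame(n);cv2.imwrite(f"pics/{n}4.png",p)
s=cv2.imread("pics/scene4.png");t=cv2.imread("pics/top4.png")
S=cv2.resize(s[130:250,210:330],None,fx=4,fy=4);T=cv2.resize(t[160:235,210:330],None,fx=4,fy=4,interpolation=cv2.INTER_NEAREST)
cv2.imwrite("pics/st4.png",np.vstack([T,S])[:600])
E
```

```text
clock: 11.15
tcp_pos: [0.4934, 0.255, 0.0823]
orientation: [2.289, 2.151, -0.0]
contact_force: [-0.1, 2.4, -0.8]
grip_width: 0.0274
gripper_force: 39.5
tcp_pos: [0.4927, 0.2553, 0.0821]
contact_force: [-0.1, -1.7, -2.5]
grip_width: 0.0273
d [-0.0014  0.0005 -0.0009] rot [-0.0004  0.0017  0.0029] |d| 0.0017589190117648227 ty deg -3.484867898638842
```

View pics/st4.png

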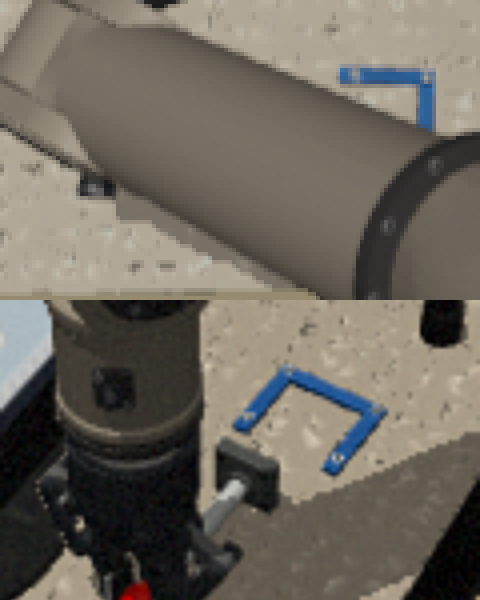

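The scene view shows the foot (crop (247,475), i.e. pixel about (272,174)) just outside the open side and roughly square to it. In the top view the arm hides the pillar, so I measure in the scene view.

```bash
cat > loc.py <<'E'
from h import *
B=np.array([.4805,.0543]);u=np.array([.0637,.998]);x=np.array([.998,-.0637])
def loc(p): q=np.array(p[:2])-B; return np.round([q@x*1000,q@u*1000],1)
E
python3 - <<'E'
from loc import *
s=cv2.imread("pics/scene4.png")
m=mask(s,"dark",(260,162,284,186));c=cen(m);print(m.sum(),c,cv2.boundingRect(m),"foot slab local",loc(onplane("scene",c,.022)))
print("tcp local",loc(r.get_obs()["tcp_pos"]))
b=cen(mask(s,"red",(225,195,260,230)));print("ball",b)
# frame edges from scene at z=.006
m=mask(s,"blue",(262,140,312,180));ys,xs=np.nonzero(m);L=np.array([loc(onplane("scene",(a,b),.006)) for a,b in zip(xs,ys)])
print("frame local extents",L.min(0),L.max(0))
t=cv2.imread("pics/top0.png");m=mask(t,"blue",(290,170,325,212));ys,xs=np.nonzero(m);L=np.array([loc(onplane("top",(a,b),.006)) for a,b in zip(xs,ys)])
print("frame local extents top",L.min(0),L.max(0))
E
```

```text
190 [271.62105263 174.13157895] (264, 165, 16, 21) foot slab local [-0.3 79.1]
tcp local [ -1.  202.3]
ball [243.7260274  205.78082192]
frame local extents [-40.5 -39.4] [42.2 33.4]
frame local extents top [-40.1 -41.1] [39.9 27.3]
```

Converted, -0.046 m is -0.92, -0.038 m is -0.76.

```bash
echo '[-0.16,0,0,0,0,0,-0.36,0,0,0,0,0,-0.56,0,0,0,0,0,-0.76,0,0,0,0,0,-0.92,0,0,0,0,0]' | python3 drive.py|grep -E 'tcp|cont|wid'; echo '[-0.08,0.01,0,0,0,0,-0.08,0.01,0,0,0,0,-0.08,0.01,0,0,0,0]' | python3 drive.py|grep -E 'tcp|cont|wid'; 
python3 - <<'E'
from loc import *
s,d=r.grab_frame("scene");cv2.imwrite("pics/scene5.png",s)
m=mask(s,"dark",(264,145,294,178));c=cen(m);print(m.sum(),c,cv2.boundingRect(m),"foot slab local",loc(onplane("scene",c,.022)))
o=r.get_obs();print("tcp local",loc(o["tcp_pos"]),o["tcp_pos"][2])
cv2.imwrite("pics/s5.png",cv2.resize(s[130:230,220:330],None,fx=4,fy=4))
E
```

```text
tcp_pos: [0.4899, 0.2092, 0.0824]
contact_force: [-0.7, 1.4, -0.8]
grip_width: 0.0278
tcp_pos: [0.4901, 0.2056, 0.0821]
contact_force: [-0.8, -2.4, -1.7]
grip_width: 0.0271
398 [274.36934673 161.80150754] (264, 145, 26, 33) foot slab local [17.4 37.4]
tcp local [-1.000e-01  1.519e+02] 0.08214336337097833
```

View pics/s5.png

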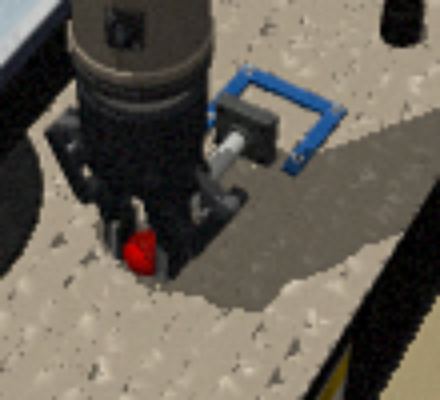

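The foot (crop (247,130)) has its lower edge just inside the open ends, between both side walls. I now raise the ball along the arc about that edge.

Converted, -0.0459 m is -0.918, -0.0368 m is -0.736.

```bash
echo '[-0.036,0,-0.194,0,0,0,-0.084,0,-0.37,0,0,0,-0.144,0,-0.544,0,0,0,-0.226,0,-0.736,0,0,0,-0.322,0,-0.918,0,0,0]' | python3 drive.py|grep -E 'tcp|cont|wid'; echo '[0,0,0,0,0,0,0,0,0,0,0,0]' | python3 drive.py|grep -E 'tcp|cont|wid'; 
python3 - <<'E'
from loc import *
s,d=r.grab_frame("scene");cv2.imwrite("pics/scene6.png",s)
o=r.get_obs();print("tcp local",loc(o["tcp_pos"]),o["tcp_pos"][2])
cv2.imwrite("pics/s6.png",cv2.resize(s[130:230,220:330],None,fx=4,fy=4))
E
```

```text
tcp_pos: [0.4893, 0.1901, 0.1293]
contact_force: [0.0, -1.9, -2.9]
grip_width: 0.0277
tcp_pos: [0.4895, 0.1904, 0.1287]
contact_force: [0.4, -0.3, -2.7]
grip_width: 0.0271
tcp local [  0.2 136.6] 0.12840168049087394
```

View pics/s6.png

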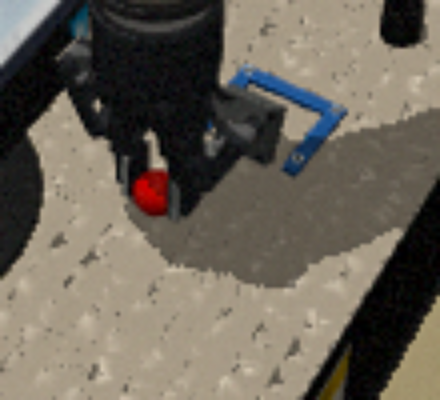

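Converted, -0.0421 m is -0.842, -0.0386 m is -0.772.

```bash
echo '[-0.124,0,-0.194,0,0,0,-0.264,0,-0.378,0,0,0,-0.42,0,-0.546,0,0,0,-0.59,0,-0.702,0,0,0,-0.772,0,-0.842,0,0,0]' | python3 drive.py|grep -E 'tcp|cont|wid'; echo '[0,0,0,0,0,0,0,0,0,0,0,0]' | python3 drive.py|grep -E 'tcp|cont|wid'; 
python3 - <<'E'
from loc import *
s,d=r.grab_frame("scene");cv2.imwrite("pics/scene7.png",s)
o=r.get_obs();print("tcp local",loc(o["tcp_pos"]),o["tcp_pos"][2])
cv2.imwrite("pics/s7.png",cv2.resize(s[110:210,220:330],None,fx=4,fy=4))
E
```

```text
tcp_pos: [0.4869, 0.1509, 0.1712]
contact_force: [0.3, -0.8, -3.5]
grip_width: 0.0277
tcp_pos: [0.4872, 0.1515, 0.1707]
contact_force: [0.8, -1.3, -2.5]
grip_width: 0.0277
tcp local [ 0.4 97.8] 0.17043581742316255
```

View pics/s7.png

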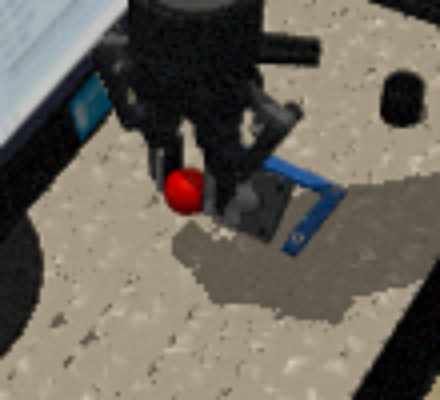

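The foot's lower edge (crop (268,240)) has stayed put inside the open side, and the ball is still between the pads. I continue.

Converted, -0.0415 m is -0.83, -0.0327 m is -0.654.

```bash
echo '[-0.154,0,-0.1,0,0,0,-0.314,0,-0.19,0,0,0,-0.482,0,-0.268,0,0,0,-0.654,0,-0.334,0,0,0,-0.83,0,-0.388,0,0,0]' | python3 drive.py|grep -E 'tcp|cont|wid'; echo '[0,0,0,0,0,0,0,0,0,0,0,0]' | python3 drive.py|grep -E 'tcp|cont|wid'
echo '[-0.112,0,-0.026,0,0,0,-0.224,0,-0.05,0,0,0,-0.34,0,-0.068,0,0,0,-0.452,0,-0.08,0,0,0,-0.452,0,-0.08,0,0,0]' | python3 drive.py|grep -E 'tcp|cont|wid'; 
python3 - <<'E'
from loc import *
s,d=r.grab_frame("scene");cv2.imwrite("pics/scene8.png",s)
o=r.get_obs();print("tcp local",loc(o["tcp_pos"]),o["tcp_pos"][2],o["contact_force"],o["moment"])
b=cen(mask(s,"red",(255,120,300,175)));print("ball px",b,loc(onplane("scene",b,.131)))
E
```

```text
tcp_pos: [0.4843, 0.1096, 0.19]
contact_force: [0.6, -0.2, -3.7]
grip_width: 0.0275
tcp_pos: [0.4845, 0.1102, 0.1898]
contact_force: [0.3, 0.1, -4.1]
grip_width: 0.0273
tcp_pos: [0.483, 0.0866, 0.1937]
contact_force: [-0.5, 0.4, -4.0]
grip_width: 0.0274
tcp local [ 0.4 33. ] 0.19370292887081425 [ 0.05661242 -0.12848834 -4.67345003] [ 0.07886182  0.03568807 -0.00963542]
ball px [279.69072165 135.67010309] [ 1.4 42.2]
```

```bash
cat > cloud.py <<'E'
from loc import *
def cloud(n="scene"):
    K,R,t=info(n);p,d=r.grab_frame(n)
    v,u=np.nonzero(d>0);z=d[v,u]
    X=(np.linalg.solve(K,np.c_[u,v,np.ones(len(u))].T)*z-t[:,None]);X=(R.T@X).T
    q=X[:,:2]-B;L=np.c_[q@globals()['x']*1000,q@globals()['u']*1000,X[:,2]*1000]
    return L,p[v,u].astype(int)
E
python3 - <<'E'
from cloud import *
np.set_printoptions(precision=1,suppress=True)
L,c=cloud()
k=(abs(L[:,0])<45)&(L[:,1]>-45)&(L[:,1]<60)&(L[:,2]<150);L=L[k];c=c[k]
red=(c[:,2]>110)&(c[:,1]<60)
print("red",red.sum(),L[red].min(0),L[red].max(0),L[red].mean(0))
# sphere fit
A=np.c_[2*L[red],np.ones(red.sum())];s=np.linalg.lstsq(A,(L[red]**2).sum(1),rcond=None)[0];print("sphere",s[:3],np.sqrt(s[3]+s[:3]@s[:3]))
d=(c.max(1)<90)
for a in range(-6,60,6):
    m=(L[:,2]>=a)&(L[:,2]<a+6)&d
    if m.any():print(a,m.sum(),L[m].min(0),L[m].max(0))
E
```

```text
red 72 [-13.5  35.3 131.2] [ 10.8  57.5 147.9] [ -1.7  48.9 140.5]
sphere [ -0.4  45.5 135.8] 10.833877985366819
-6 12 [-39.5 -42.8  -1.9] [33.7 28.5 -0.1]
0 103 [-40.7 -43.3   0. ] [42.2 31.5  6. ]
6 58 [-40.5 -40.4   6. ] [34.3 21.4 12. ]
12 76 [-19.6 -17.7  12. ] [24.4 22.  18. ]
18 62 [-18.5 -24.5  18.1] [25.2 12.5 23.9]
24 48 [-18.9 -21.7  24.2] [22.1  9.7 29.3]
30 9 [ -5.  -16.8  30.7] [ 6.8 11.6 35.3]
36 3 [-3.6  7.2 37.9] [-3.1 11.9 41.9]
42 4 [-5.6 11.2 42.7] [ 4.7 15.7 46.6]
48 6 [-4.5  8.8 48.3] [-1.2 19.8 53. ]
54 6 [-4.4  9.  54.1] [ 5.9 21.2 57.1]
```

```bash
python3 - <<'E'
from loc import *
for f,roi,z,tl in(("4",(225,195,260,230),.020,202.3),("5",(240,180,270,210),.020,151.9),("6",(240,160,275,190),.066,136.6),("7",(250,145,285,170),.108,97.8),("8",(255,120,300,175),.132,33)):
    m=mask(cv2.imread(f"pics/scene{f}.png"),"red",roi);b=cen(m);print(f,m.sum(),cv2.boundingRect(m),b,loc(onplane("scene",b,z)),"tcp",tl)
E
```

```text
4 73 (240, 200, 8, 12) [243.7260274  205.78082192] [  2.5 204.1] tcp 202.3
5 76 (251, 187, 8, 12) [254.94736842 192.77631579] [  2.2 154.4] tcp 151.9
6 83 (253, 173, 9, 11) [257.44578313 177.80722892] [  2.5 141.4] tcp 136.6
7 95 (261, 152, 10, 12) [265.63157895 157.28421053] [  2.1 105. ] tcp 97.8
8 97 (275, 130, 10, 12) [279.69072165 135.67010309] [ 0.8 43.1] tcp 33
```

The rows are not in the units I measure in: shifts go in units of 50 mm and turns go in units of 0.1 rad. I convert before sending: 0.001 m is 0.02.

```bash
echo '[0,0,0,0,0,0,0,0,0.02,0,0,0,0,0,0.02,0,0,0]' | python3 drive.py - 70|grep -E 'tcp|cont|wid|force'; echo '[0,0,0.02,0,0,0,0,0,0.02,0,0,0]' | python3 drive.py|grep -E 'tcp|cont'
python3 - <<'E'
from cloud import *
np.set_printoptions(precision=1,suppress=True)
L,c=cloud();o=r.get_obs();print(loc(o["tcp_pos"]),o["tcp_pos"][2],o["contact_force"])
k=(abs(L[:,0])<45)&(L[:,1]>-45)&(L[:,1]<60)&(L[:,2]<150);L=L[k];c=c[k]
red=(c[:,2]>110)&(c[:,1]<60);print("red",red.sum(),L[red].min(0),L[red].max(0),L[red].mean(0))
# foot: central strip, dark pixels; profile y->z
m=(c.max(1)<110)&(abs(L[:,0])<20)&(L[:,2]<60)&(L[:,1]>-28)&(L[:,1]<28)
for q in L[m][np.argsort(L[m][:,1])][::6]: print(q)
E
```

```text
tcp_pos: [0.483, 0.0881, 0.1926]
contact_force: [-0.0, 0.0, -4.4]
grip_width: 0.0262
gripper_force: 69.1
tcp_pos: [0.483, 0.088, 0.1916]
contact_force: [-0.0, 0.1, -4.1]
[ 0.4 33.8] 0.19167262047709527 [ 0.9 -0.7 -4.1]
red 69 [-11.8  35.5 130.4] [ 12.4  58.5 144.3] [ -1.5  49.8 137.9]
[-15.4 -25.6   0.3]
[-18.8 -22.1  25.4]
[  6.3 -21.   28.1]
[-10.4 -20.   26.4]
[-14.  -19.   29.3]
[ -5.5 -18.   21.5]
[-13.3 -15.4  24.1]
[ -1.3 -13.7  26.7]
[-16.4 -12.9  -0.1]
[-19.4 -11.   19.5]
[ 2.8 -9.7 27.8]
[-17.9  -8.3  17. ]
[-9.6 -5.6 22.6]
[-17.1  -4.   20.3]
[14.1 -2.4 19.9]
[19.9 -1.  21.8]
[-13.6   0.8  18.6]
[-3.5  1.6 37.2]
[-5.3  2.6 15.3]
[-1.9  3.2 25.9]
[10.   4.  15.8]
[-9.7  4.6 15.7]
[-0.3  5.9 27.3]
[ 5.7  6.4 24.3]
[ 4.9  7.3 17.6]
[-2.2  8.  14.4]
[-19.5   9.2   5.3]
[-4.2  9.6 55.9]
[ 9.5 10.  13.4]
[-5.4 11.2 50.3]
[-7.8 12.  13.2]
[ 2.7 12.6 39.3]
[-18.8  13.3   4.6]
[-9.1 14.  11.7]
[12.9 14.3  3.1]
[-10.1  14.6   0.6]
[ 6.5 14.8 11.4]
[ 9.4 15.4 14.2]
[-3.8 15.6 10. ]
[ 8.4 16.3  3.4]
[-13.9  16.6  12.9]
[ 8.  17.4  8.8]
[10.6 18.6 12.4]
[ 1.5 21.  58.6]
[-6.3 24.6  3.4]
```

```bash
for i in 1; do echo '[0,0,0.02,0,0,0,0,0,0.02,0,0,0]' | python3 drive.py|grep -E 'tcp|cont'; echo '[0,0,0.02,0,0,0,0,0,0.02,0,0,0]' | python3 drive.py|grep -E 'tcp|cont'; echo '[0,0,0.02,0,0,0,0,0,0.02,0,0,0]' | python3 drive.py|grep -E 'tcp|cont'; done
python3 - <<'E'
from cloud import *
np.set_printoptions(precision=1,suppress=True)
L,c=cloud();o=r.get_obs();print(loc(o["tcp_pos"]),o["tcp_pos"][2],o["contact_force"],o["moment"])
k=(abs(L[:,0])<18)&(c.max(1)<110)
m=k&(L[:,1]>-26)&(L[:,1]<28)&(L[:,2]>10)&(L[:,2]<32)&(abs(L[:,0])>9)
print("top face fit slope deg",np.degrees(np.arctan(np.polyfit(L[m][:,1],L[m][:,2],1)[0])),np.polyfit(L[m][:,1],L[m][:,2],1))
m=k&(L[:,1]>5)&(L[:,1]<28)&(L[:,2]<13)&(L[:,2]>1)
print(L[m][np.argsort(L[m][:,2])])
E
```

```text
tcp_pos: [0.4833, 0.0882, 0.1909]
contact_force: [0.7, -0.2, -2.0]
tcp_pos: [0.4837, 0.0888, 0.1905]
contact_force: [-0.4, 2.0, 4.1]
tcp_pos: [0.4841, 0.0895, 0.1902]
contact_force: [-1.7, 2.6, 10.3]
[ 1.3 35.3] 0.19019595596151503 [-1.2  3.3  9.4] [ 0.9  0.7 -0.1]
top face fit slope deg -18.432460662782844 [-0.3 17.6]
[[ -3.9  15.2   1.6]
 [ -6.3  13.7   1.6]
 [-10.2  20.2   1.7]
 [  2.5  15.3   1.9]
 [-14.2  26.9   2.1]
 [ -3.6  25.3   2.4]
 [-17.2  21.2   2.8]
 [ -0.3  14.6   2.9]
 [  5.9  15.1   3.8]
 [ -9.6  14.1   4. ]
 [ 12.   15.9   5. ]
 [-16.7  15.3   5.2]
 [-13.   14.7   6.5]
 [ -6.8  15.1   7.2]
 [ -4.5  16.6   7.3]
 [  8.4  16.6   7.8]
 [ 14.9  16.7   8.1]
 [ 16.9  18.8   8.8]
 [-12.4  13.9   9.5]
 [ -1.5  17.2  10.1]
 [ 11.2  12.3  10.4]
 [ 15.8  15.4  10.4]
 [ -6.4  14.6  10.6]
 [  0.4  19.4  10.9]
 [ 11.3  17.5  11. ]
 [ 17.8  17.5  11.1]
 [ -2.4  13.3  11.2]
 [  6.2   9.9  11.2]
 [-11.3  12.1  11.3]
 [  4.5  18.   11.3]
 [-17.4  17.1  11.3]
 [ 13.1  14.6  11.4]
 [ -5.2   7.4  11.5]
 [  2.1  16.7  11.5]
 [ -0.2  15.2  11.6]
 [  8.6  16.6  11.7]
 [ 16.8   8.6  11.9]
 [-11.2  17.4  12. ]
 [-16.2   9.8  12.1]
 [-14.   11.4  12.2]
 [-14.4   6.7  12.3]
 [-15.9  14.7  12.4]
 [  6.   15.6  12.4]
 [  1.4  12.6  12.4]
 [ -4.9  17.7  12.6]
 [-16.8   5.6  12.7]
 [ -9.6  14.8  12.7]
 [-10.   10.2  12.8]]
```

Converted, -0.002 m is -0.04, -0.0005 m is -0.01.

```bash
echo '[0,-0.01,-0.04,0,0,0,0,-0.01,-0.04,0,0,0]' | python3 drive.py|grep -E 'tcp|cont'; echo '[0.04,0,0,0,0,0,0.08,0,0,0,0,0,0.12,0,0,0,0,0,0.12,0,0,0,0,0]' | python3 drive.py|grep -E 'tcp|cont'
cat > foot.py <<'E'
from cloud import *
np.set_printoptions(precision=1,suppress=True)
L,c=cloud();o=r.get_obs();print("tcp",loc(o["tcp_pos"]),o["tcp_pos"][2]*1000,o["contact_force"],o["clock"])
k=(abs(L[:,0])<20)&(c.max(1)<110)
m=k&(L[:,1]>-30)&(L[:,1]<32)&(L[:,2]>9)&(L[:,2]<32)&(abs(L[:,0])>10)
for _ in range(3):
    f=np.polyfit(L[m][:,1],L[m][:,2],1);m&=abs(L[:,2]-np.polyval(f,L[:,1]))<4
print("top face deg",np.degrees(np.arctan(f[0])),"z at y=0",f[1],m.sum(),"y range",np.percentile(L[m][:,1],[2,98]),"x range of foot",np.percentile(L[(c.max(1)<110)&(abs(L[:,0])<29)&(L[:,1]>-26)&(L[:,1]<26)&(L[:,2]>9)&(L[:,2]<30)][:,0],[1,99]))
m=k&(L[:,1]>5)&(L[:,1]<30)&(L[:,2]<10)&(L[:,2]>4);print("front face",np.median(L[m],axis=0),m.sum())
red=(c[:,2]>110)&(c[:,1]<60)&(abs(L[:,0])<30)&(L[:,1]<80)&(L[:,1]>-30)&(L[:,2]<160);print("ball",L[red].mean(0),L[red].max(0))
E
python3 foot.py
```

```text
tcp_pos: [0.4826, 0.0878, 0.1909]
contact_force: [0.0, 0.6, 1.2]
tcp_pos: [0.4826, 0.094, 0.1904]
contact_force: [0.8, 0.1, -3.9]
tcp [-0.4 39.6] 190.3979267652254 [-0.4 -0.  -3.4] 16.95
top face deg -23.048432603919025 z at y=0 19.65646201352213 80 y range [-18.2  20.8] x range of foot [-21.2  22.9]
front face [-2.2 18.4  8.6] 14
ball [ -2.4  55.9 136.9] [ 10.8  64.3 144.3]
```

Converted, -0.0005 m is -0.01, -0.0183 m is -0.366, 0.105 rad is 1.05.

```bash
echo '[0,0,0,0,0,0,-0.182,0,-0.01,0,0.52,0,-0.366,0,-0.02,0,1.05,0,-0.366,0,-0.02,0,1.05,0,-0.366,0,-0.02,0,1.05,0]' | python3 drive.py - 100; python3 foot.py
```

```text
clock: 17.45
tcp_pos: [0.4822, 0.0756, 0.1922]
orientation: [-2.235, -2.102, -0.118]
contact_force: [0.4, 1.3, -0.0]
grip_width: 0.0249
gripper_force: 99.0
tcp [ 0.3 21.8] 192.10534572715866 [ 0.2  2.2 -0.1] 17.5
top face deg -13.804312206783809 z at y=0 17.4209780279459 80 y range [-16.3  23.1] x range of foot [-20.2  23.2]
front face [-6.  20.9  7.6] 18
ball [ -1.8  43.1 140. ] [ 12.4  52.1 146.3]
```

Converted, -0.0192 m is -0.384, -0.0145 m is -0.29, 0.105 rad is 1.05.

```bash
echo '[-0.096,0,-0.008,0,0.26,0,-0.192,0,-0.016,0,0.52,0,-0.29,0,-0.02,0,0.79,0,-0.384,0,-0.024,0,1.05,0,-0.384,0,-0.024,0,1.05,0]' | python3 drive.py; python3 foot.py
```

```text
clock: 18.0
tcp_pos: [0.4811, 0.0562, 0.1912]
orientation: [-2.177, -2.048, -0.23]
contact_force: [-0.8, 0.1, 1.7]
grip_width: 0.0251
gripper_force: 99.6
tcp [0.4 2.4] 191.2784738647904 [-1.   1.3  1.5] 18.05
top face deg -10.816953312157596 z at y=0 15.60821380265453 83 y range [-18.1  22.2] x range of foot [-19.8  23.2]
front face [-5.6 20.8  7.8] 21
ball [ -2.2  30.2 141.3] [ 11.8  39.9 147.3]
```

```bash
echo '[-0.096,0,-0.01,0,0.26,0,-0.194,0,-0.018,0,0.52,0,-0.292,0,-0.02,0,0.79,0,-0.388,0,-0.024,0,1.05,0,-0.388,0,-0.024,0,1.05,0]' | python3 drive.py; python3 foot.py
```

```text
clock: 18.55
tcp_pos: [0.4802, 0.037, 0.1885]
orientation: [-2.117, -1.992, -0.337]
contact_force: [-0.5, 0.8, 4.7]
grip_width: 0.0253
gripper_force: 99.9
tcp [  0.8 -16.8] 188.53780656390444 [-0.8  1.   3.3] 18.6
top face deg -4.6686874390513875 z at y=0 13.506812516234529 77 y range [-20.3  22.6] x range of foot [-20.   23.4]
front face [ 3.8 20.   8. ] 21
ball [ -1.2  17.  141. ] [ 13.5  27.2 146.8]
```

```bash
echo '[-0.08,0,-0.006,0,0.2,0,-0.16,0,-0.012,0,0.4,0,-0.24,0,-0.02,0,0.6,0,-0.3,0,-0.024,0,0.78,0,-0.3,0,-0.024,0,0.78,0]' | python3 drive.py; python3 foot.py
```

```text
clock: 19.1
tcp_pos: [0.4796, 0.0221, 0.1851]
orientation: [-2.071, -1.948, -0.415]
contact_force: [-0.4, -0.7, 9.6]
grip_width: 0.0252
gripper_force: 100.2
tcp [  1.1 -31.8] 185.149659929357 [-0.1 -1.   6.8] 19.15
top face deg -0.2728862968688722 z at y=0 12.33518407739588 72 y range [-20.8  21.5] x range of foot [-20.2  22.4]
front face [-3.7 19.2  7.5] 23
ball [ -0.8   6.  139.5] [ 13.7  16.3 146.6]
```

The foot's top face is level at 12 mm and the foot is centred in the frame, so the pillar stands. I ease the load, release gently and withdraw along the fingers.

Converted, -0.0006 m is -0.012.

```bash
echo '[0,0,0,0,0,0,0,0,-0.012,0,0,0,0,0,-0.012,0,0,0]' | python3 drive.py - 20; echo '[0,0,0,0,0,0,0,0,0,0,0,0,0,0,0,0,0,0,0,0,0,0,0,0]' | python3 drive.py 0.06; python3 foot.py
```

```text
clock: 19.45
tcp_pos: [0.4791, 0.0225, 0.1853]
orientation: [-2.07, -1.95, -0.413]
contact_force: [0.2, -0.3, 3.4]
grip_width: 0.0249
gripper_force: 99.5
clock: 19.85
tcp_pos: [0.4785, 0.0224, 0.185]
orientation: [-2.07, -1.949, -0.412]
contact_force: [-0.7, 1.2, 0.4]
grip_width: 0.0596
gripper_force: 0.0
tcp [  0.  -31.9] 185.0112956365494 [-0.3 -0.3 -0.1] 19.9
top face deg -0.800469213921986 z at y=0 11.624542408758787 66 y range [-22.1  19.9] x range of foot [-19.5  23.2]
front face [ 3.9 18.7  8.1] 27
ball [  0.2   3.2 139.5] [ 13.1  12.  147.1]
```

```bash
echo '[0,0,-0.2,0,0,0,0,0,-0.6,0,0,0,0,0,-1.2,0,0,0,0,0,-2,0,0,0,0,0,-2.4,0,0,0]' | python3 drive.py|grep -E 'tcp|cont'; python3 go.py 0.43 -0.16 0.32 -3.65; python3 foot.py
```

```text
tcp_pos: [0.4768, -0.0245, 0.299]
contact_force: [0.1, -0.4, -0.0]
d [-0.1196 -0.0383 -0.0722] rot [ 0.0028 -0.392   0.0032] |d| 0.1448611034927185 ty deg -3.5017384503247624
tcp [  2.4 -79.8] 300.73355462692575 [ 1.6 -0.9  1.5] 20.45
top face deg -1.2811044407765464 z at y=0 11.863422062753525 72 y range [-21.1  20.6] x range of foot [-19.6  23.6]
front face [ 1.2 18.6  7.8] 30
ball [ -0.2   3.2 139.9] [ 12.8  12.5 146. ]
```

```bash
echo '[-0.8,-0.2,-0.6,0,-1,0,-1.6,-0.6,-1.2,0,-2,0,-2.4,-0.76,-1.44,0,-3,0,-2.4,-0.76,-1.44,0,-3.9,0,-2.4,-0.76,-1.44,0,-3.9,0]' | python3 drive.py|grep -E 'tcp|cont'; echo '[-3,-0.6,0,0,0,2,-3,-0.6,0,0,0,2,-3,-0.6,0,0,0,2,-3,-0.6,0,0,0,2,-3,-0.6,0,0,0,2]' | python3 drive.py|grep -E 'tcp|cont'
python3 - <<'E'
from loc import *
np.set_printoptions(precision=4,suppress=True)
T,_=r.grab_frame("top");S,_=r.grab_frame("scene");cv2.imwrite("pics/top9.png",T);cv2.imwrite("pics/scene9.png",S)
b=cen(mask(T,"red",(290,170,330,215)));a=cen(mask(S,"red",(265,115,305,150)));X,e=tri(a,b);print("ball",X,loc(X),e)
m=mask(T,"dark",(290,175,325,210));x0,y0,w,h=cv2.boundingRect(m);print("foot px",m.sum(),(x0,y0,w,h))
for q in((x0-.5,y0-.5),(x0+w-.5,y0+h-.5)):print(" corner local",loc(onplane("top",q,.012)))
m=mask(T,"blue",(285,165,330,215));x0,y0,w,h=cv2.boundingRect(m);print("frame px",(x0,y0,w,h))
for q in((x0-.5,y0-.5),(x0+w-.5,y0+h-.5)):print(" corner local",loc(onplane("top",q,.006)))
m=mask(T,"dark",(335,180,385,225));print("tube",m.sum(),cv2.boundingRect(m),onplane("top",cen(m),.03))
m=mask(S,"dark",(300,115,345,150));print("tube scene",m.sum(),cv2.boundingRect(m),cen(m),onplane("scene",cen(m),.015))
T0=cv2.imread("pics/top0.png")
for n,(u0,v0,u1,v1) in dict(tin=(138,160,168,190),tape=(130,196,160,224),clamp=(342,155,364,182)).items():
    print(n,"mean abs change",np.abs(T.astype(int)-T0)[v0:v1,u0:u1].mean().round(1))
E
```

```text
tcp_pos: [0.4295, -0.1584, 0.3172]
contact_force: [0.6, 1.3, 1.0]
tcp_pos: [0.3904, -0.3077, 0.3157]
contact_force: [0.7, 0.0, 0.5]
ball [0.4817 0.0519 0.1317] [ 1.3 -2.3] [np.float64(0.0015307087991907936), np.float64(0.0015307087991906867)]
foot px 140 (298, 184, 15, 14)
 corner local [19.3 19.6]
 corner local [-20.2 -26.6]
frame px (294, 177, 24, 28)
 corner local [40.3 31.9]
 corner local [-40.1 -43. ]
tube 65 (383, 180, 2, 34) [ 0.4594 -0.1762  0.03  ]
tube scene 71 (315, 128, 11, 14) [320.8028 134.0563] [ 0.4382 -0.0789  0.015 ]
tin mean abs change 0.3
tape mean abs change 0.4
clamp mean abs change 0.5
```

```bash
echo '[0,0,0,0,0,0,0,0,0,0,0,0,0,0,0,0,0,0]' | python3 drive.py|grep -E 'tcp|cont|clock'; python3 -c "
from bench import r;print(r.hand_in())"
```

```text
clock: 21.85
tcp_pos: [0.3911, -0.3064, 0.3162]
contact_force: [-0.3, -0.8, -0.1]
the job is handed in; nothing more can be done
None
```

The job is handed in: the pillar stands upright with its foot inside the frame, the lens tube stands clear, the tin, tape roll and clamp haven't moved, and the gripper is empty; however, the wrist force suggests the foot came about 2 mm off the table for a moment during the raise, against your instruction.

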